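# Bed a tacked sheet-metal tray into the welding stops and clamp it

## Task

The folded tray on the drilled welding plate has to be set up for welding: hook your closed fingers behind its far lip and draw it towards you, flat on the plate, until its near wall beds square on the front stop bar, and hold a steady pull of about a kilo and a half (15 N) there for a second. Then press it to the right just as firmly until its side wall beds on the side stop, and push the raised clamp handle fully down so that it stays locked, leaving the tray snug and square against both stops. Its corners are only tacked, so bring it up to the stops slowly, never put more than two and a half kilos (25 N) on it or tip it up, and leave everything else on the bench as it lies.

Things in the scene. Friction and masses are not known exactly. Their poses are not given: they have to be found in the camera images.
- fixture: Drilled steel welding plate, 380 (x) x 470 (y) x 12 thick, fixed to the bench; it carries the two stops and the clamp. Origin on the bench (underside of the plate) right below the middle of the tray's seated place; x points away from the operator, y to the left. The plate runs from x -120 to 260 and from y -260 to 210. The holes (14 across) are only a pattern.
- front_stop: Front stop: steel bar bolted to the plate on the operator's side, 20 (x) x 120 (y) x 34 high. Origin at plate height in the middle of its working face, which looks to +x of the fixture and lies at fixture x -60. A tray that reaches a stop faster than about 30 mm/s already knocks it with 20 N or more.
- side_stop: Side stop: steel block bolted to the plate at the right, 50 (x) x 20 (y) x 34 high. Origin at plate height in the middle of its working face, which looks to +y of the fixture; it lies at fixture x 0, y -80.
- corner (a point): Point on the plate where the planes of the two working faces meet (fixture x -60, y -80, z 12); axes as the fixture's. The tray is seated when its near_right_foot is here.
- tray: Loose empty tray folded from 2 mm bright sheet: box 120 (x) x 160 (y) x 40 high, with flat lips 12 wide, 2 thick turned outward along its four top edges (144 x 184 overall). 0.48 to 0.75 kg; drags on the plate with very roughly 2 to 6 N. Origin in the middle of its underside, which lies on the plate, 12 above the bench; x to the far lip, y to the left lip.
- far_lip (a point): Middle of the outer edge of the tray's far lip, top face: tray x +72, y 0, z 40. Axes as the tray's.
- left_lip (a point): Middle of the outer edge of the tray's left lip, top face: tray x 0, y +92, z 40. The tray balances about its middle: pushed off the middle of a lip it swings round.
- near_right_foot (a point): Near right corner of the tray's box at its underside: tray x -60, y -80, z 0; it goes to the point corner. The stops (34 high) are lower than the lips (underside 38 over the plate), so they pass under the lips and bear on the tray's walls.
- clamp_handle (a joint): Handle of the toggle clamp right of the side stop: 0 = open (raised, the start), 0.95 rad = pushed fully down to its end stop, where it locks. It stays where it is left; friction is about 0.25 N m (3 to 9 N at the grip). Swinging it down makes the clamp's arm swing to +y over the tray's side wall and press a sprung rubber foot on the tray's floor at fixture x 36, y -55.
- handle_grip (a point): Middle of the handle's black grip, 85 from the pivot: straight bar at fixture x 36, reaching 130 from the pivot, grip 90 long, 12 wide, 16 thick. Open, it rises 54 degrees over level, leaning to fixture -y; it swings down to -y and ends level, its top face then 75 above the bench. Pushing straight down on it about 55 to the -y side of the pivot is enough.
- clamp_pivot (a point): Pivot of the clamp, at fixture x 36, y -135, 67 above the bench; its axis runs along the fixture's x. At the start the clamp's arm stands upright from here to 155 above the bench, with a spindle at its top that points to fixture +y and reaches to y -80.
- magnet_square: Bystander: grey right-angled welding magnet, about 85 x 85 x 18, lying on the drilled plate; origin in its underside.
- coupon: Bystander: flat steel test bar 100 x 30 x 8, lying on the drilled plate; origin in its underside.
- chipping_hammer: Bystander: chipping hammer about 270 long, 25 high, lying on the bench to the left; origin in its underside.
- wire_brush: Bystander: wooden-backed wire brush 270 x 42 x 26, lying on its side, on the bench to the right; origin in its underside.
- electrode_pot: Bystander: round steel pot, 68 across, 130 high, with welding rods standing in it to 200 high, on the bench to the left; origin in its underside.
- try_square: Bystander: try square with wooden stock, 165 x 115 x 22, on the bench to the left; origin in its underside.
- g_clamp: Bystander: screw clamp about 160 x 200 x 22, lying on the bench to the right; origin in its underside.
Mind the look-alikes: they are no part of the job. There is more than one size of the tray; the one meant has the size given above.

How it is judged:
By the outcome, as a careful person would: the job done as asked, in the order asked, and still so for the second after the job is handed in, with the robot touching nothing.
It also fails if it takes over 64 s, if anything falls off the work surface, if the arm or the gripper's body presses on something with over 40 N, if the wrist force passes 120 N, or if a joint passes its speed limit or range.

## Robot

A 7-joint arm with a two-finger parallel gripper is mounted at the origin on the work surface. World frame = base frame: x ahead of the robot, y to its left, z up, the work surface at z = 0. Lengths are in m, angles in rad, forces in N, time in s.
With the tool pointing down it reaches from about 0.375 to 0.925 m from the base axis. Payload 3.1 kg.
Tool frame: the origin (TCP) lies on the centre line of the jaws, within the pads' length; the fingertips stand tips_ahead ahead of it and the grasp point (between the pads) lies 5 mm behind it (tips_ahead is the distance from the TCP to the fingertips, in m); z points along the fingers, y is the direction in which the jaws open and shut (so a half turn about z gives the same grasp; the last joint's range is limited). The gripper opens to 85 mm and grips with 20 to 120 N. Pads are 22 mm wide; open, the fingers measure 114 mm over their backs; the gripper's body (76 mm by 85 mm) begins 54 mm behind the grasp point. The pads swing forward as they close: fully open they stand 13 mm farther back than shut.
Start: joints at [-1.349, 0.383, 0.044, 1.598, -0.018, 1.161, -0.05], TCP at [0.204, 0.617, 0.245] pointing down, gripper open.
Joint ranges: [-2.61, 2.61], [-0.41, 2.15], [-1.48, 1.57], [0, 2.5], [-1.57, 4.71], [0.05, 1.97], [-2.85, 2.85]. Speed limits (rad/s): [2.79, 2.79, 3.14, 3.14, 3.14, 3.14, 3.14].

## Interface

Orientations are given as a 3x3 rotation matrix whose columns are the frame's x, y, z axes.
In Python, from rig import * gives the robot as it stands.
- The arm moves only by the shell command python3 -m handwheel 'ROWS'. ROWS is JSON, a list of rows, each a list of 5 numbers: the opening in per cent of the stroke, from 0 (shut) to 100 (fully open), then the shift along the tool's x, y, z in m, then the turn about the tool's z in degrees. A call has 1 to 10 rows; each row is the pose to reach, as a shift and turn from the pose commanded when the call began, along the tool's axes at that moment; what a row does not reach only later rows make up. A row lasts 1/10 s, in which the tool goes at most 50 mm and 8.59 degrees, less where a joint would pass 70% of its speed; a pose out of reach is approached as far as the arm can. A call with a gripper value outside its range is refused whole. The fingers move at their own pace and stop on an object; the grip force is fixed at half the most. Time passes only in rows, so rows that repeat a pose let the fingers close. It gives the time, the measured TCP pose, the force and the opening at its end, in the units of the state.
- get_state(): the state, without advancing time (a new reading comes with each control period).
- camera(name): name is "side" or "top" or "wrist"; returns a dict with "color" (420x560x3 uint8, red, green, blue), "z_map" (420x560 float32, m along the optical axis (not along the pixel's ray), 0 where there is no reading), "mtx" (3x3 intrinsics, pixels), "position" and "attitude" of the camera in the world. Camera axes: x right, y down, z forward; pixel columns grow to the right and rows downward; lengths in m; the calibration is good to about 2 mm. The wrist camera is an equidistant fisheye: a pixel r from the principal point sees the ray r / f radians off the axis. A picture is of the moment at which its call begins.
- close_job(): hands the job in, once; it reports no verdict.
Trained networks look in the newest picture that a camera, given by its name, has taken for a name from the list of things; names that differ only in an ending like _2 or _b are one class to them, and where a whole thing is asked for, a point or a joint stands for the part that bears it (a point fixed in the world has none). Each returns a list of dicts, best first, with "score" (0 to 1); they miss things now and then, are a little off and sometimes report something else, mostly with a low value. They report only what shows in the picture. A call takes as long as a camera call. They do not tell look-alikes from the thing itself.
- regions_of(target, camera): "region" (420x560 bool, what is visible of it).
- landmark_of(target, camera): "position" ([x, y, z] in m, in world coordinates, good to about 4 mm: a listed point, or the origin of a listed thing).
The state is a dict: "time": time; "q": joint angles; "joint_velocities": joint speeds; "joint_torque": joint torques, N m; "tcp_pos": TCP position; "eef_rot": TCP orientation; "contact_force": force on the tool from outside, world axes, zero at the start; "wrist_torque": the same for the moment, N m; "finger_gap": opening from 0.0 (shut) to 1.0 (fully open).
Only numpy, scipy, OpenCV 4.12 (cv2) and the standard library are available. Lean on these libraries where they do the work, as an engineer would, in place of code of your own. Each camera call takes 0.05 s, during which the arm holds its last target.

## Working session

There is one attempt and no reset: what is moved stays moved. The work goes in short steps, Python scripts to look and compute and a shell command to move; the robot and the scene stay as the last step left them, time stands still between calls to the robot, and variables do not carry over. Pictures are saved under pics/ and viewed, and the job is handed in when it is done.

```bash
ls; mkdir -p pics
python3 - <<'E'
from rig import *
import cv2
s=get_state()
print({k:(s[k] if not hasattr(s[k],'tolist') else s[k].tolist()) for k in s})
for n in ("top","side"):
    c=camera(n); cv2.imwrite(f"pics/{n}0.png",c["color"][:,:,::-1]); print(n,c["mtx"],c["position"],c["attitude"])
    for t in ["tray","fixture","front_stop","side_stop","corner","far_lip","left_lip","near_right_foot","handle_grip","clamp_pivot","magnet_square","coupon"]:
        try: print(t,[(round(float(d["score"]),2),[round(float(v),4) for v in d["position"]]) for d in landmark_of(t,n)])
        except Exception as e: print(t,e)
print(get_state()["time"])
E
```

```text
pics
{'time': 0.0, 'q': [-1.3488185750660433, 0.383831965107483, 0.04380875782804963, 1.5996064295439205, -0.01790692053859994, 1.161209030645892, -0.04987278674907145], 'joint_velocities': [0.00019132899443998603, 0.00010810487997626583, 0.0006297290000145732, 0.0016909361356281037, -0.00014589125123282606, -0.00026913545457605447, 0.0002007261068929498], 'joint_torque': [-0.00037366251490311697, -43.34619998931885, 1.0243521630764008, -24.95143175125122, 0.010643455025274307, 0.011468205484561622, -2.0488319307787606e-06], 'tcp_pos': [0.20402848804619883, 0.6161741219172362, 0.24387365143953488], 'eef_rot': [[-0.949345285315469, 0.31423401748005303, -0.0007151976207124504], [0.3142348057046623, 0.9493418289029016, -0.002564913068125665], [-0.0001270159206100813, -0.0026597281138541606, -0.999996454850374]], 'contact_force': [-1.0584237432189756, -0.008681074624833161, 0.827862355946341], 'wrist_torque': [0.025672278685783322, 0.001339954681106244, 0.003973419400742571], 'finger_gap': 1.0038803281689426}
top [[460.25668762   0.         271.89276945]
 [  0.         460.25668762 218.0
[... 1405 characters left out ...]
top [(0.8, [0.4011, -0.0041, 0.0111]), (0.38, [0.6371, -0.438, 0.0034])]
side_stop [(0.57, [0.4605, -0.084, 0.0144])]
corner [(0.59, [0.3934, -0.0821, 0.0184]), (0.33, [0.4597, -0.0028, -0.0023])]
far_lip [(0.97, [0.6278, 0.0216, 0.0493]), (0.89, [0.2113, -0.2583, 0.0256]), (0.22, [0.4943, -0.1368, 0.0683])]
left_lip [(0.98, [0.5395, 0.101, 0.0526])]
near_right_foot [(0.88, [0.2843, -0.3401, -0.0019]), (0.59, [0.502, 0.2514, 0.0004]), (0.55, [0.5126, -0.0729, 0.0099])]
handle_grip [(0.68, [0.4908, -0.1885, 0.1329])]
clamp_pivot [(0.71, [0.4934, -0.1372, 0.0656])]
magnet_square [(0.75, [0.6247, -0.1864, 0.0096]), (0.64, [0.3957, -0.0826, 0.0176])]
coupon [(0.66, [0.3591, 0.1386, 0.0082])]
1.3
```

View pics/top0.png

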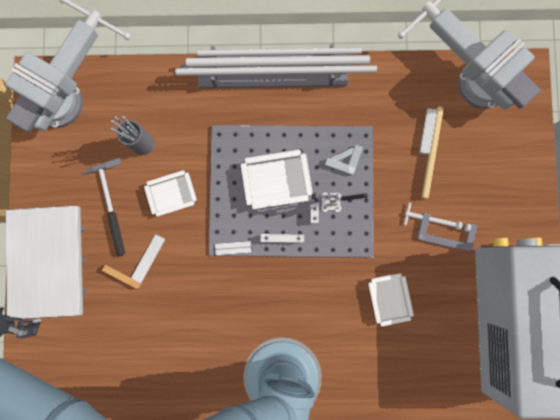

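View pics/side0.png

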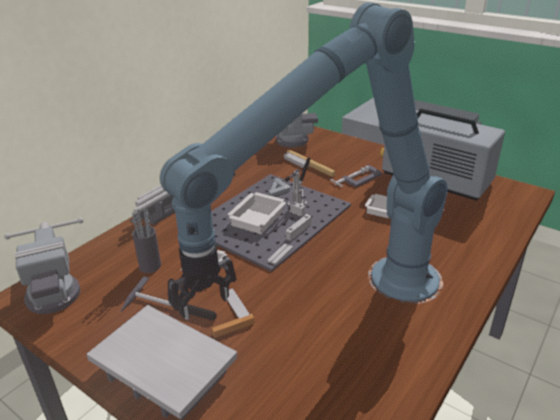

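The tray meant is the 120 x 160 one on the plate, at about pixel (277,180) in the top view, turned a few degrees. The two outside the plate are smaller decoys. Next I'll fit the geometry precisely.

```bash
cat > h.py <<'E'
from rig import *
import cv2, numpy as np
def cloud(n):
    c=camera(n); z=c["z_map"]; K=c["mtx"]; v,u=np.mgrid[:420,:560]
    P=np.stack([(u-K[0,2])/K[0,0]*z,(v-K[1,2])/K[1,1]*z,z],-1)@np.array(c["attitude"]).T+np.array(c["position"])
    P[z==0]=np.nan; return c,P
def big(m):
    n,l,s,_=cv2.connectedComponentsWithStats(m.astype(np.uint8)); k=1+np.argmax(s[1:,4]); return l==k
def rect(pts):
    (cx,cy),(w,h),a=cv2.minAreaRect((pts*1000).astype(np.float32)); return np.round([cx,cy,w,h,a],1)
def st():
    s=get_state(); print("t%.2f"%s["time"],"tcp",np.round(s["tcp_pos"],4),"F",np.round(s["contact_force"],2),"T",np.round(s["wrist_torque"],2),"gap %.2f"%s["finger_gap"])
    return s
E
python3 - <<'E'
from h import *
import rig; print([n for n in dir(rig) if not n.startswith('_')])
try: print("tips",tips_ahead)
except Exception as e: print(e)
for cam in("top","side"):
    c,P=cloud(cam); X,Y,Z=P[...,0],P[...,1],P[...,2]
    roi=(X>.28)&(X<.8)&(Y>-.33)&(Y<.25)
    m=roi&(Z>.006)&(Z<.2)
    p=big(m); print(cam,"plate",rect(P[p][:,:2]))
    print("plate z",np.nanmedian(Z[roi&(Z>.006)&(Z<.02)]))
    reg=[d for d in regions_of("tray",cam)]
    for d in reg:
        r=d["region"]&roi
        if r.sum()<200: continue
        print("tray",d["score"],rect(P[r][:,:2]), "zmax",np.nanpercentile(Z[r],[50,90,98]))
        l=r&(Z>.044)&(Z<.060); l=l&np.isfinite(Z); print("lip",l.sum(),rect(P[l][:,:2]),np.median(Z[l]))
    for t in("front_stop","side_stop","clamp_handle","clamp_pivot"):
        for d in regions_of(t,cam)[:2]:
            r=d["region"]&roi&(Z>.03)&(Z<.2)
            if r.sum()>10: print(t,d["score"],r.sum(),rect(P[r][:,:2]),np.nanmin(P[r],0).round(3),np.nanmax(P[r],0).round(3))
    cv2.imwrite(f"pics/{cam}1.png",cv2.resize(c["color"][100:280,190:400,::-1] if cam=="top" else c["color"][150:290,170:370,::-1],None,fx=3.5,fy=3.5,interpolation=2))
    np.save(f"{cam}P.npy",P)
E
```

```text
['PlanningError', 'camera', 'close_job', 'get_state', 'landmark_of', 'regions_of', 'tips_ahead']
tips 0.014
top plate [528.4 -30.8 470.2 380.6  88.8]
plate z 0.011489140902043782
tray 0.59 [558.6  11.9 155.  192.6   9.9] zmax [0.01509453 0.05179792 0.05474192]
lip 992 [554.9  11.6 145.7 183.8   8.6] 0.05085787023603339
front_stop 0.53 323 [388.6  -2.9 120.4  19.9  89.5] [ 0.378 -0.063  0.031] [0.399 0.057 0.053]
side_stop 0.59 136 [456.8 -93.6  19.1  50.1  88.9] [ 0.432 -0.103  0.03 ] [ 0.482 -0.084  0.051]
clamp_pivot 0.66 841 [508.9 -66.6 259.7 335.9   4.4] [ 0.378 -0.224  0.03 ] [0.651 0.106 0.177]
clamp_pivot 0.64 1060 [555.2  11.6 145.2 183.8   8.5] [ 0.473 -0.084  0.03 ] [0.635 0.109 0.058]
side plate [544.6 -60.3 534.3 446.6  88.2]
plate z 0.015025472808731899
tray 0.86 [564.6  12.8 164.6 192.2   7.6] zmax [0.03239851 0.05604038 0.05852597]
lip 486 [557.9  10.3 150.8 189.    7.6] 0.0543759384983149
front_stop 0.6 236 [388.6  -1.  129.5  25.7  89.8] [ 0.376 -0.066  0.03 ] [0.402 0.064 0.057]
side_stop 0.6 109 [463.8 -99.3  38.2  71.7  62.9] [ 0.429 -0.133  0.03 ] [ 0.487 -0.079  0.054]
clamp_pivot 0.92 777 [510.1 -66.8 261.8 335.3   5.9] [ 0.376 -0.221  0.03 ] [0.658 0.11  0.178]
```

View pics/top1.png

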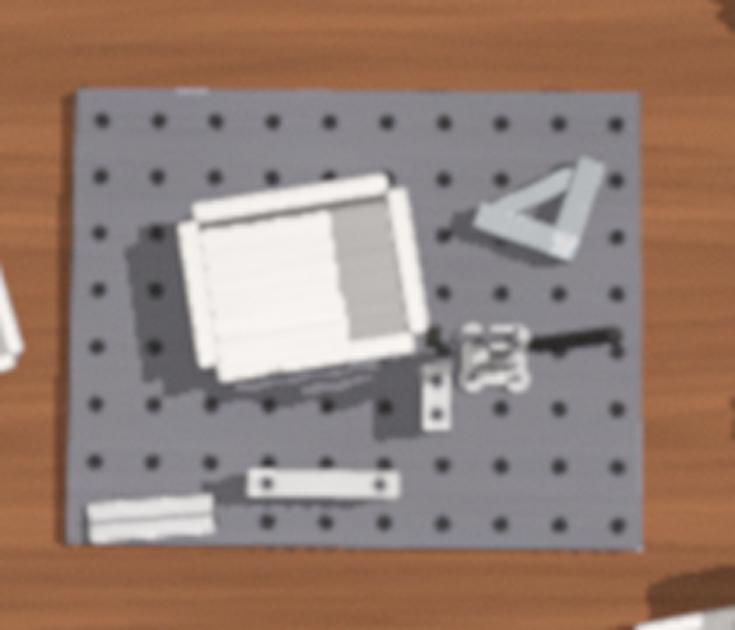

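The fit agrees with the given sizes: lip outline 145.7 x 183.8, centre (0.555, 0.0116), yaw 8.6°. The fixture origin is about (0.459, -0.004), yaw about -1°. I'll close the fingers and go over behind the far lip.

```bash
python3 -m handwheel '[[0,-0.03,-0.02,-0.03,0],[0,-0.07,-0.05,-0.03,0],[0,-0.11,-0.075,-0.03,0],[0,-0.15,-0.1,-0.03,0],[0,-0.19,-0.13,-0.03,0],[0,-0.23,-0.16,-0.03,0],[0,-0.27,-0.185,-0.03,0],[0,-0.31,-0.21,-0.03,0],[0,-0.35,-0.24,-0.03,0],[0,-0.39,-0.27,-0.03,0]]'
```

```text
time: 2.9
tcp_pos: [0.4906, 0.2366, 0.2757]
eef_rot: [[-0.949, 0.314, 0.001], [0.314, 0.949, 0.001], [-0.0, 0.001, -1.0]]
contact_force: [-0.0, -0.2, 1.0]
finger_gap: -0.0
```

```bash
python3 -m handwheel '[[0,-0.035,-0.025,0,-3],[0,-0.07,-0.05,0,-6],[0,-0.105,-0.075,0,-9],[0,-0.14,-0.1,0,-12],[0,-0.175,-0.12,0,-15],[0,-0.21,-0.145,0,-17],[0,-0.234,-0.16,0,-17],[0,-0.234,-0.16,0,-17],[0,-0.234,-0.16,0,-17]]'
```

```text
time: 3.8
tcp_pos: [0.6616, 0.012, 0.275]
eef_rot: [[-1.0, 0.025, -0.001], [0.025, 1.0, 0.0], [0.001, 0.0, -1.0]]
contact_force: [-1.0, 0.7, 0.2]
finger_gap: 0.002
```

Run:
```python
from h import *
st()
c=camera("wrist"); cv2.imwrite("pics/w1.png",c["color"][:,:,::-1])
```

```text
t3.80 tcp [0.6616 0.012  0.275 ] F [-0.96  0.73  0.19] T [0.07 0.04 0.01] gap 0.00
```

View pics/w1.png

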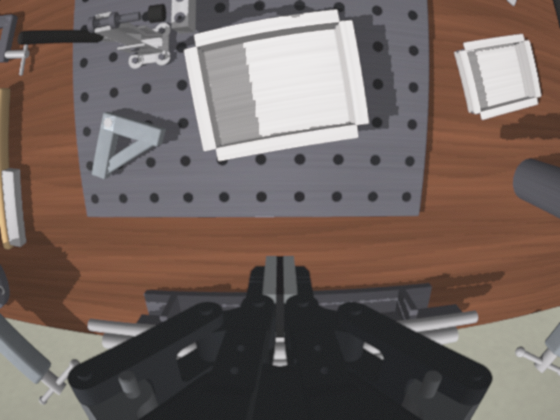

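The wrist view shows the closed tips at pixel (280,270), clear beyond the far lip (lip edge around row 140), with nothing beneath them. Going down.

```bash
python3 -m handwheel '[[0,0,0,0.04,0],[0,0,0,0.08,0],[0,0,0,0.12,0],[0,0,0,0.155,0],[0,0,0,0.185,0],[0,0,0,0.21,0],[0,0,0,0.225,0],[0,0,0,0.233,0],[0,0,0,0.233,0]]'
python3 -m handwheel '[[0,0.004,0,0,0],[0,0.008,0,0,0],[0,0.011,0,0,0],[0,0.013,0,0,0],[0,0.014,0,0,0]]'
```

```text
time: 4.75
tcp_pos: [0.6609, 0.0139, 0.0417]
eef_rot: [[-1.0, 0.022, -0.001], [0.022, 1.0, 0.0], [0.001, 0.0, -1.0]]
contact_force: [0.1, 0.5, 0.8]
finger_gap: 0.0
time: 5.25
tcp_pos: [0.6474, 0.013, 0.0427]
eef_rot: [[-1.0, 0.023, 0.0], [0.023, 1.0, 0.0], [-0.0, 0.0, -1.0]]
contact_force: [-1.1, -0.1, -0.2]
finger_gap: 0.002
```

Run:
```python
from h import *
st()
c=camera("wrist"); cv2.imwrite("pics/w2.png",c["color"][:,:,::-1])
```

```text
t5.25 tcp [0.6474 0.013  0.0427] F [-1.1  -0.05 -0.22] T [ 0.03 -0.02  0.01] gap 0.00
```

View pics/w2.png

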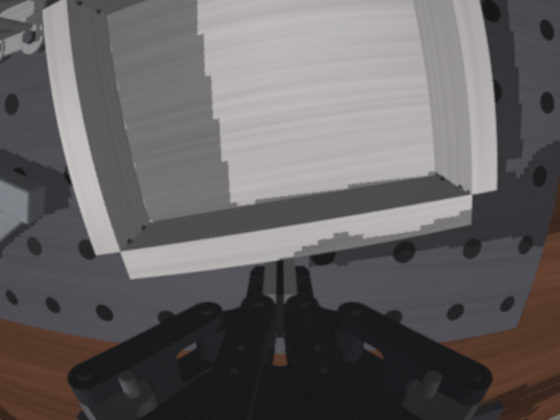

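The tips sit just behind the lip, slightly right of its middle, as I wanted for taking out the yaw. Pulling slowly.

```bash
python3 -m handwheel '[[0,0.001,0,0,0],[0,0.002,0,0,0],[0,0.003,0,0,0],[0,0.004,0,0,0],[0,0.006,0,0,0],[0,0.008,0,0,0],[0,0.01,0,0,0],[0,0.012,0,0,0]]'
python3 -m handwheel '[[0,0.002,0,0,0],[0,0.004,0,0,0],[0,0.006,0,0,0],[0,0.008,0,0,0],[0,0.01,0,0,0],[0,0.012,0,0,0],[0,0.014,0,0,0],[0,0.016,0,0,0],[0,0.018,0,0,0],[0,0.02,0,0,0]]'
```

```text
time: 6.1
tcp_pos: [0.6367, 0.0134, 0.0427]
eef_rot: [[-1.0, 0.023, 0.003], [0.023, 1.0, -0.0], [-0.003, 0.0, -1.0]]
contact_force: [2.9, 0.6, -1.3]
finger_gap: 0.004
time: 7.1
tcp_pos: [0.6156, 0.0137, 0.0424]
eef_rot: [[-1.0, 0.023, 0.001], [0.023, 1.0, -0.0], [-0.001, -0.0, -1.0]]
contact_force: [3.9, -0.6, -0.1]
finger_gap: 0.001
```

```bash
cat >> h.py <<'E'
O=np.array([.4588,-.004]); YAW=np.radians(-1.0)
def tray(cam="top"):
    c,P=cloud(cam); X,Y,Z=P[...,0],P[...,1],P[...,2]
    m=np.isfinite(Z)&(Z>.045)&(Z<.057)&(X>.36)&(X<.66)&(Y>-.12)&(Y<.13)
    col=c["color"].astype(int); m&=(col.min(-1)>110)
    m&=~((X<.405)&(np.abs(Y)<.07)&(Z<.0475))
    m=big(m); r=rect(P[m][:,:2]); a=r[4]; w,h=r[2],r[3]
    if w>h: a-=90
    a=(a+45)%90-45
    d=r[:2]/1000-O; cc,ss=np.cos(-YAW),np.sin(-YAW)
    f=np.array([cc*d[0]-ss*d[1],ss*d[0]+cc*d[1]])*1000
    print("tray world",r,"fixture xy mm",f.round(1),"yaw rel",round(a-np.degrees(YAW),1),"medz",np.median(Z[m]).round(4),"n",m.sum())
    return c,P,m
E
python3 - <<'E'
from h import *
st(); tray()
c=camera("wrist"); cv2.imwrite("pics/w3.png",c["color"][:,:,::-1])
E
```

```text
t7.10 tcp [0.6156 0.0137 0.0424] F [ 3.86 -0.61 -0.11] T [-0.04 -0.83  0.02] gap 0.00
tray world [536.6 -34.9 145.   90.    7.1] fixture xy mm [ 78.3 -29.5] yaw rel 8.1 medz 0.0512 n 413
```

View pics/w3.png

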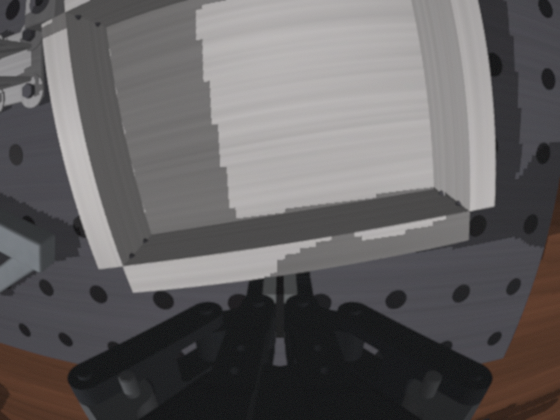

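```bash
python3 -m handwheel '[[0,0.002,0,0,0],[0,0.004,0,0,0],[0,0.006,0,0,0],[0,0.008,0,0,0],[0,0.01,0,0,0],[0,0.012,0,0,0],[0,0.014,0,0,0],[0,0.016,0,0,0],[0,0.018,0,0,0],[0,0.02,0,0,0]]'
python3 -m handwheel '[[0,0.002,0,0,0],[0,0.004,0,0,0],[0,0.006,0,0,0],[0,0.008,0,0,0],[0,0.01,0,0,0],[0,0.012,0,0,0],[0,0.014,0,0,0],[0,0.016,0,0,0],[0,0.018,0,0,0],[0,0.02,0,0,0]]'
```

```text
time: 8.2
tcp_pos: [0.5955, 0.0142, 0.0423]
eef_rot: [[-1.0, 0.023, 0.0], [0.023, 1.0, -0.0], [-0.0, -0.0, -1.0]]
contact_force: [4.6, 0.2, 0.3]
finger_gap: -0.003
time: 9.2
tcp_pos: [0.5754, 0.0147, 0.0423]
eef_rot: [[-1.0, 0.023, 0.0], [0.023, 1.0, 0.0], [-0.0, 0.0, -1.0]]
contact_force: [5.1, -0.5, 1.4]
finger_gap: -0.001
```

Run:
```python
from h import *
st(); c,P,m=tray(); o=c["color"][:,:,::-1].copy(); o[m]=(0,0,255)
cv2.imwrite("pics/t4.png",cv2.resize(o[100:280,190:400],None,fx=3.5,fy=3.5))
try: c,P,m=tray("side")
except Exception as e:print(e)
c=camera("wrist"); cv2.imwrite("pics/w4.png",c["color"][:,:,::-1])
```

```text
t9.20 tcp [0.5754 0.0147 0.0423] F [ 5.13 -0.49  1.39] T [-0.05 -0.97  0.05] gap -0.00
tray world [494.2 -54.5  97.7 149.6  89.1] fixture xy mm [ 36.3 -49.9] yaw rel 0.1 medz 0.0505 n 466
tray world [491.7   2.4 147.  206.5   7.9] fixture xy mm [32.8  7. ] yaw rel 8.9 medz 0.0535 n 449
```

View pics/t4.png

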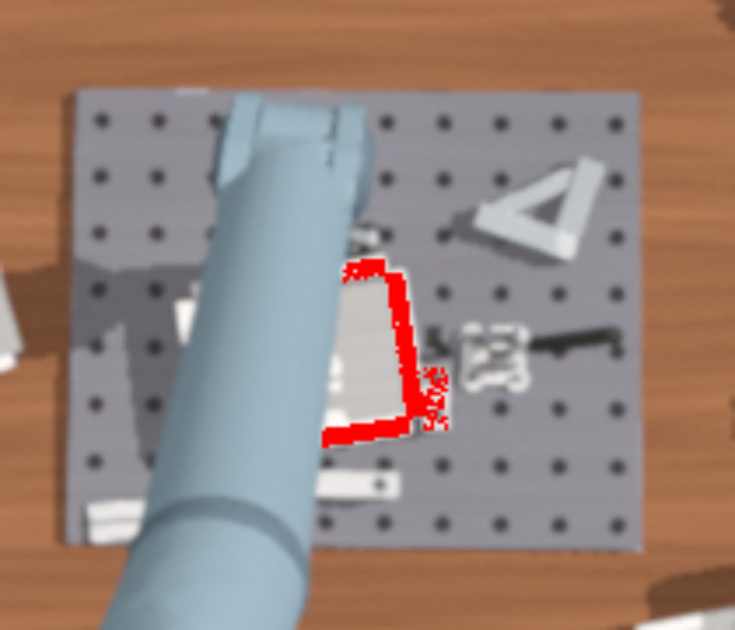

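View pics/w4.png

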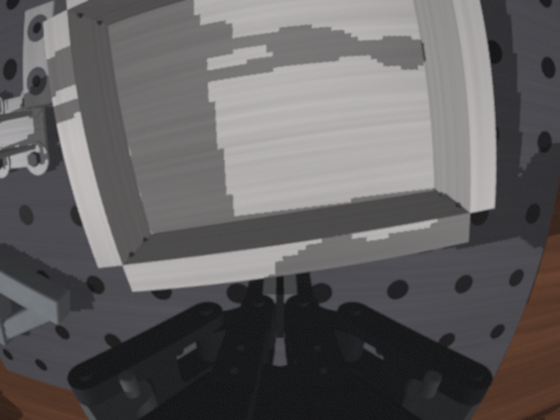

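The tray still has about 8° of yaw, because the pull line runs almost through its middle. I'll back off, shift 22 mm to the right and pull there, so that it squares up before the stop.

```bash
python3 -m handwheel '[[0,-0.005,0,0,0],[0,-0.01,0,0,0],[0,-0.01,-0.01,0,0],[0,-0.01,-0.022,0,0],[0,-0.008,-0.022,0,0],[0,-0.006,-0.022,0,0],[0,-0.004,-0.022,0,0],[0,-0.002,-0.022,0,0],[0,0,-0.022,0,0],[0,0.002,-0.022,0,0]]'
python3 -m handwheel '[[0,0.002,0,0,0],[0,0.004,0,0,0],[0,0.006,0,0,0],[0,0.008,0,0,0],[0,0.01,0,0,0],[0,0.012,0,0,0]]'
```

```text
time: 10.35
tcp_pos: [0.5742, -0.007, 0.0427]
eef_rot: [[-1.0, 0.022, 0.003], [0.022, 1.0, -0.0], [-0.003, -0.0, -1.0]]
contact_force: [3.5, -1.0, -1.6]
finger_gap: -0.001
time: 10.95
tcp_pos: [0.5614, -0.0071, 0.0425]
eef_rot: [[-1.0, 0.023, 0.001], [0.023, 1.0, -0.0], [-0.001, -0.0, -1.0]]
contact_force: [5.4, -1.4, 0.4]
finger_gap: 0.002
```

Run:
```python
from h import *
st()
try: c,P,m=tray("side")
except Exception as e:print(e)
o=c["color"][:,:,::-1]; cv2.imwrite("pics/s5.png",cv2.resize(o[150:290,170:370],None,fx=3.5,fy=3.5,interpolation=2))
c=camera("wrist"); cv2.imwrite("pics/w5.png",c["color"][:,:,::-1])
```

```text
t10.95 tcp [ 0.5614 -0.0071  0.0425] F [ 5.43 -1.43  0.4 ] T [-0.22 -0.82 -0.01] gap 0.00
tray world [461.2  -0.9 177.3 216.5   4.9] fixture xy mm [2.3 3.1] yaw rel 5.9 medz 0.0529 n 541
```

View pics/w5.png

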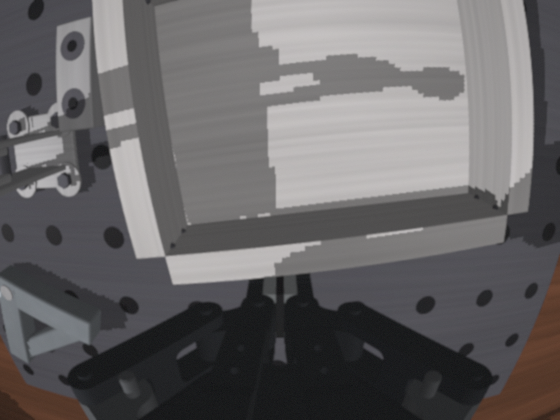

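View pics/s5.png

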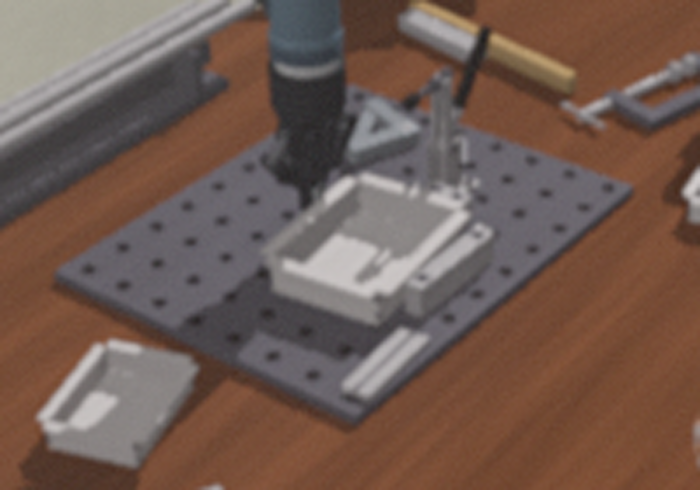

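Yaw is coming out (about 5° now). I'll continue, slower as the stop nears.

```bash
python3 -m handwheel '[[0,0.002,0,0,0],[0,0.004,0,0,0],[0,0.0055,0,0,0],[0,0.007,0,0,0],[0,0.0085,0,0,0],[0,0.01,0,0,0]]'
python3 -m handwheel '[[0,0.001,0,0,0],[0,0.002,0,0,0],[0,0.003,0,0,0]]'
```

```text
time: 11.65
tcp_pos: [0.5512, -0.0068, 0.0424]
eef_rot: [[-1.0, 0.023, 0.001], [0.023, 1.0, -0.0], [-0.001, -0.0, -1.0]]
contact_force: [5.0, -1.9, 0.8]
finger_gap: 0.001
time: 11.95
tcp_pos: [0.5489, -0.0068, 0.0426]
eef_rot: [[-1.0, 0.023, 0.002], [0.023, 1.0, -0.0], [-0.002, -0.0, -1.0]]
contact_force: [6.9, -1.1, -1.0]
finger_gap: 0.002
```

Run:
```python
from h import *
st()
c=camera("wrist"); cv2.imwrite("pics/w6.png",c["color"][:,:,::-1])
c=camera("side"); o=c["color"][:,:,::-1]; cv2.imwrite("pics/s6.png",cv2.resize(o[190:270,230:330],None,fx=7,fy=7,interpolation=2))
```

```text
t11.95 tcp [ 0.5489 -0.0068  0.0426] F [ 6.87 -1.07 -0.99] T [-0.35 -1.33  0.01] gap 0.00
```

View pics/w6.png

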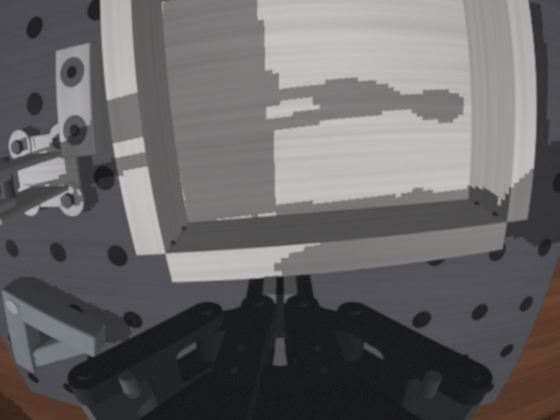

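View pics/s6.png

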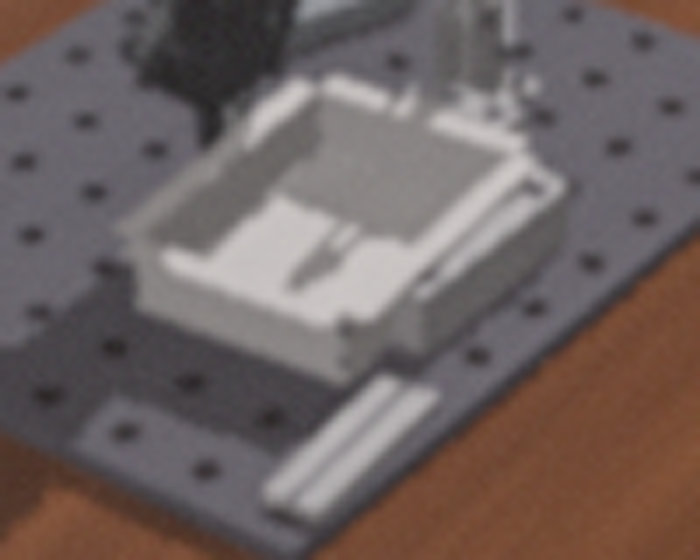

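```bash
python3 -m handwheel '[[0,0.001,0,0,0],[0,0.002,0,0,0]]'
python3 -m handwheel '[[0,0.001,0,0,0],[0,0.002,0,0,0]]'
```

```text
time: 12.25
tcp_pos: [0.5483, -0.0076, 0.0428]
eef_rot: [[-1.0, 0.023, 0.005], [0.023, 1.0, -0.002], [-0.005, -0.001, -1.0]]
contact_force: [8.0, -3.7, -2.2]
finger_gap: 0.003
time: 12.45
tcp_pos: [0.5477, -0.0085, 0.0433]
eef_rot: [[-1.0, 0.024, 0.008], [0.024, 1.0, -0.003], [-0.008, -0.002, -1.0]]
contact_force: [10.6, -3.9, -1.2]
finger_gap: -0.001
```

```bash
python3 -m handwheel '[[0,0.001,0,0,0],[0,0.0015,0,0,0]]'
python3 - <<'E'
from h import *
st()
c=camera("wrist"); cv2.imwrite("pics/w7.png",c["color"][:,:,::-1])
E
```

```text
time: 12.65
tcp_pos: [0.5474, -0.0091, 0.0437]
eef_rot: [[-1.0, 0.024, 0.011], [0.024, 1.0, -0.003], [-0.011, -0.003, -1.0]]
contact_force: [10.9, -4.4, -1.5]
finger_gap: -0.001
t12.65 tcp [ 0.5474 -0.0091  0.0437] F [10.92 -4.38 -1.51] T [-1.   -2.2   0.06] gap -0.00
```

View pics/w7.png

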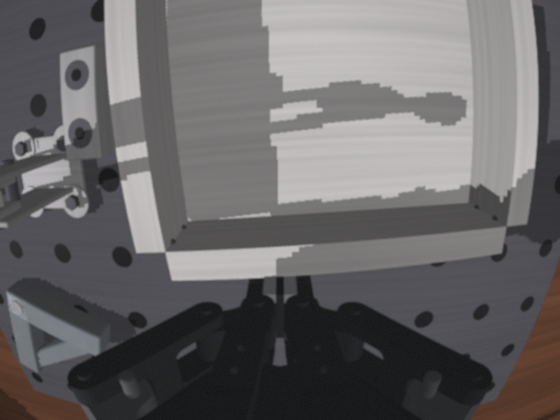

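The tray is still about 3–4° off and turning about the bar's left end, which drags the tool to the right. I'll follow that sideways while keeping the pull on.

```bash
python3 -m handwheel '[[0,0.001,-0.0015,0,0],[0,0.002,-0.003,0,0],[0,0.002,-0.003,0,0]]'
python3 -m handwheel '[[0,0.001,-0.001,0,0],[0,0.002,-0.002,0,0],[0,0.002,-0.002,0,0]]'
```

```text
time: 13.0
tcp_pos: [0.5456, -0.0127, 0.0439]
eef_rot: [[-1.0, 0.025, 0.011], [0.025, 1.0, -0.004], [-0.011, -0.004, -1.0]]
contact_force: [11.3, -6.3, -1.5]
finger_gap: 0.0
time: 13.3
tcp_pos: [0.5443, -0.0149, 0.0442]
eef_rot: [[-1.0, 0.025, 0.013], [0.025, 1.0, -0.004], [-0.013, -0.004, -1.0]]
contact_force: [11.2, -6.8, -1.1]
finger_gap: -0.003
```

Run:
```python
from h import *
st()
try: c,P,m=tray("side")
except Exception as e:print(e)
o=c["color"][:,:,::-1]; cv2.imwrite("pics/s8.png",cv2.resize(o[190:270,230:330],None,fx=7,fy=7,interpolation=2))
c=camera("wrist"); cv2.imwrite("pics/w8.png",c["color"][:,:,::-1])
```

```text
t13.30 tcp [ 0.5443 -0.0149  0.0442] F [11.19 -6.79 -1.1 ] T [-1.3  -2.39  0.01] gap -0.00
tray world [ 4.553e+02 -1.000e-01  1.592e+02  2.146e+02  2.000e-01] fixture xy mm [-3.6  3.8] yaw rel 1.2 medz 0.0534 n 501
```

View pics/w8.png

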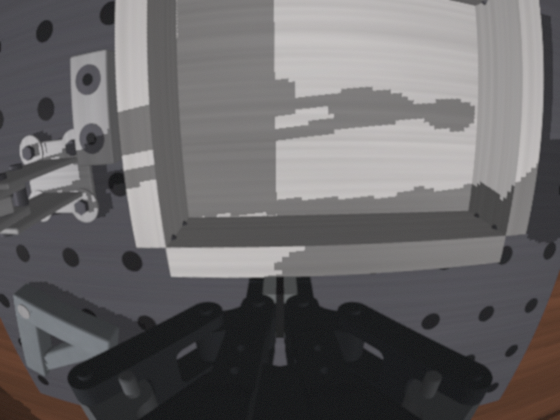

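View pics/s8.png

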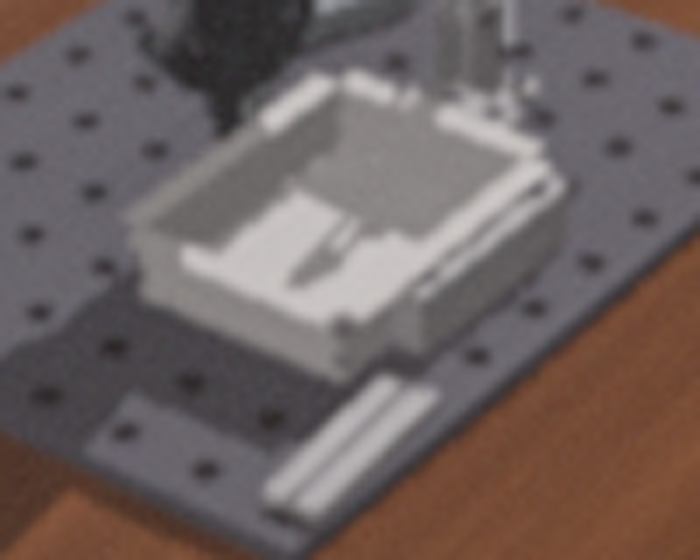

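```bash
python3 -m handwheel '[[0,0.001,-0.001,0,0],[0,0.002,-0.002,0,0],[0,0.002,-0.002,0,0]]'
python3 -m handwheel '[[0,0.001,0,0,0],[0,0.0015,0,0,0],[0,0.0015,0,0,0]]'
```

```text
time: 13.7
tcp_pos: [0.5432, -0.0172, 0.0445]
eef_rot: [[-1.0, 0.025, 0.015], [0.025, 1.0, -0.005], [-0.015, -0.004, -1.0]]
contact_force: [13.5, -6.3, -2.0]
finger_gap: -0.004
time: 14.0
tcp_pos: [0.543, -0.0173, 0.0449]
eef_rot: [[-1.0, 0.025, 0.018], [0.025, 1.0, -0.005], [-0.018, -0.005, -1.0]]
contact_force: [14.1, -7.4, -2.1]
finger_gap: -0.001
```

Run:
```python
from h import *
st()
c=camera("wrist"); cv2.imwrite("pics/w9.png",c["color"][:,:,::-1])
```

```text
t14.00 tcp [ 0.543  -0.0173  0.0449] F [14.08 -7.41 -2.08] T [-1.38 -2.9   0.07] gap -0.00
```

View pics/w9.png

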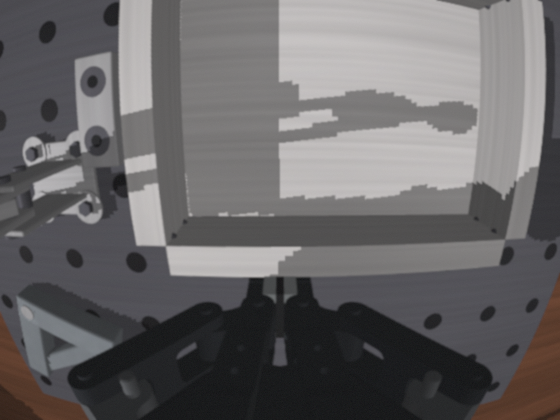

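```bash
python3 -m handwheel '[[0,0,-0.0015,0,0],[0,0.0005,-0.003,0,0],[0,0.0005,-0.003,0,0],[0,0.0005,-0.003,0,0]]'
python3 -m handwheel '[[0,0.0005,-0.001,0,0],[0,0.001,-0.002,0,0],[0,0.001,-0.002,0,0]]'
python3 - <<'E'
from h import *
st(); tray("side")
E
```

```text
time: 14.45
tcp_pos: [0.5429, -0.0178, 0.045]
eef_rot: [[-1.0, 0.024, 0.018], [0.024, 1.0, -0.002], [-0.018, -0.002, -1.0]]
contact_force: [14.2, -3.7, -2.4]
finger_gap: 0.001
time: 14.75
tcp_pos: [0.5428, -0.018, 0.0453]
eef_rot: [[-1.0, 0.023, 0.02], [0.023, 1.0, -0.001], [-0.02, -0.0, -1.0]]
contact_force: [15.7, -1.2, -1.3]
finger_gap: 0.002
t14.75 tcp [ 0.5428 -0.018   0.0453] F [15.67 -1.18 -1.32] T [-0.24 -3.07  0.05] gap 0.00
tray world [453.4  -1.9 215.3 154.8  87.3] fixture xy mm [-5.4  2. ] yaw rel -1.7 medz 0.0533 n 421
```

The position has stopped changing while the force rises, so it is bedded. Holding at about 15–16 N.

```bash
python3 -m handwheel '[[0,0,0,0,0],[0,0,0,0,0],[0,0,0,0,0],[0,0,0,0,0],[0,0,0,0,0],[0,0,0,0,0],[0,0,0,0,0]]'
python3 -m handwheel '[[0,0,0,0,0],[0,0,0,0,0],[0,0,0,0,0],[0,0,0,0,0],[0,0,0,0,0],[0,0,0,0,0],[0,0,0,0,0]]'
```

```text
time: 15.5
tcp_pos: [0.5428, -0.018, 0.0454]
eef_rot: [[-1.0, 0.023, 0.02], [0.023, 1.0, -0.001], [-0.02, -0.0, -1.0]]
contact_force: [16.2, -1.4, -1.3]
finger_gap: 0.0
time: 16.2
tcp_pos: [0.5429, -0.018, 0.0453]
eef_rot: [[-1.0, 0.023, 0.02], [0.023, 1.0, -0.001], [-0.02, -0.0, -1.0]]
contact_force: [15.9, -1.8, -2.3]
finger_gap: -0.003
```

Run:
```python
from h import *
st()
c=camera("wrist"); cv2.imwrite("pics/w10.png",c["color"][:,:,::-1])
c,P,m=tray("top"); o=c["color"][:,:,::-1]; cv2.imwrite("pics/t10.png",cv2.resize(o[100:280,190:400],None,fx=3.5,fy=3.5,interpolation=2))
```

```text
t16.20 tcp [ 0.5429 -0.018   0.0453] F [15.9  -1.82 -2.34] T [-0.25 -3.2   0.04] gap -0.00
tray world [465.5  90.4  52.3 146.3  75.1] fixture xy mm [ 5.1 94.5] yaw rel -13.9 medz 0.0525 n 304
```

View pics/w10.png

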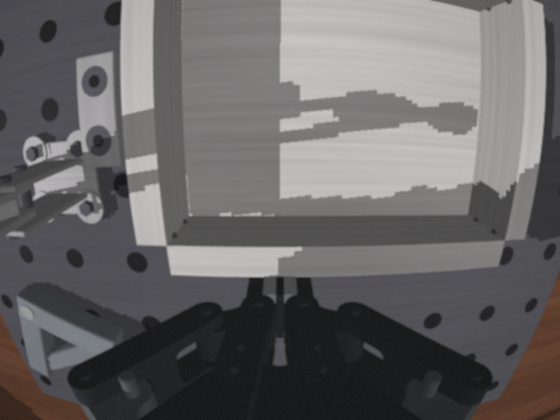

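View pics/t10.png

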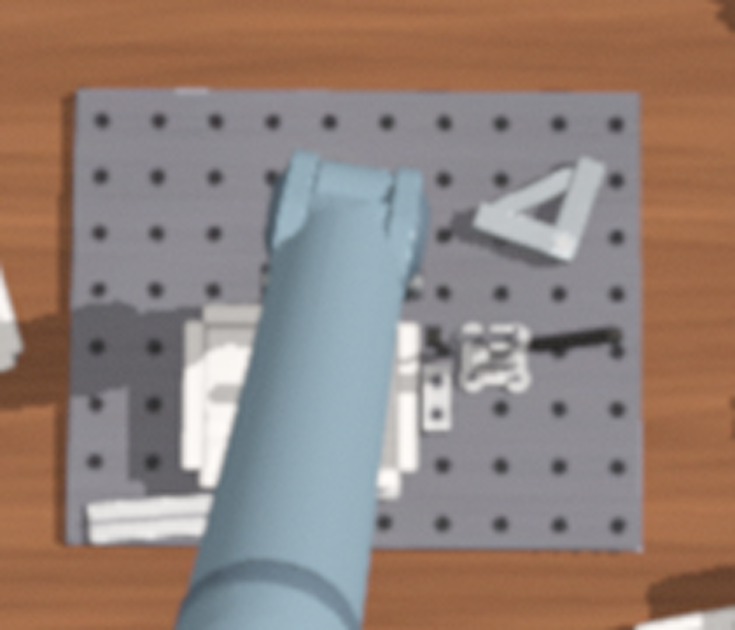

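The tray stands square on the front bar in both pictures (near lip parallel to the bar, right lip edge at column 419, side stop still about 16 mm off). The pull held about 16 N for 1.4 s. Releasing and moving to the left lip.

```bash
python3 -m handwheel '[[0,-0.003,0,0,0],[0,-0.008,0,0,0],[0,-0.014,0,0,0],[0,-0.022,0,0,0],[0,-0.022,0,-0.02,0],[0,-0.022,0,-0.06,0],[0,-0.022,0,-0.1,0],[0,-0.022,0,-0.11,0]]'
```

```text
time: 17.1
tcp_pos: [0.5567, -0.0189, 0.1557]
eef_rot: [[-1.0, 0.023, 0.004], [0.023, 1.0, 0.001], [-0.003, 0.001, -1.0]]
contact_force: [1.1, 1.0, -0.3]
finger_gap: -0.002
```

Run:
```python
from h import *
st(); c=camera("wrist"); cv2.imwrite("pics/w11.png",c["color"][:,:,::-1])
```

```text
t17.10 tcp [ 0.5567 -0.0189  0.1557] F [ 1.12  0.99 -0.32] T [ 0.03 -0.03 -0.  ] gap -0.00
```

View pics/w11.png

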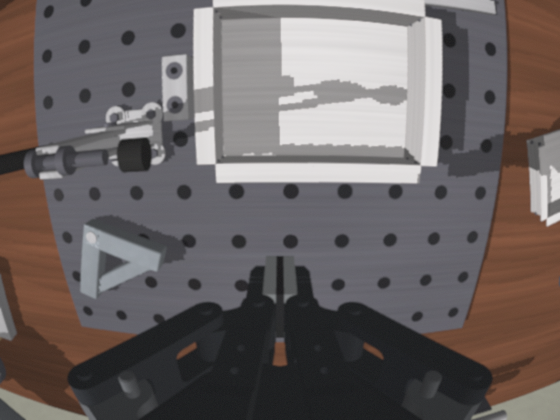

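```bash
python3 -m handwheel '[[0,0.02,0.035,0,0],[0,0.04,0.07,0,0],[0,0.06,0.105,0,0],[0,0.08,0.14,0,0],[0,0.1,0.163,0,0],[0,0.1,0.163,0.02,0],[0,0.1,0.163,0.06,0],[0,0.1,0.163,0.09,0],[0,0.1,0.163,0.113,0],[0,0.1,0.163,0.113,0]]'
```

```text
time: 18.15
tcp_pos: [0.4532, 0.1444, 0.0346]
eef_rot: [[-1.0, 0.023, -0.012], [0.023, 1.0, -0.005], [0.012, -0.006, -1.0]]
contact_force: [0.0, -0.4, -0.1]
finger_gap: 0.002
```

Run:
```python
from h import *
st(); c=camera("wrist"); cv2.imwrite("pics/w12.png",c["color"][:,:,::-1])
c=camera("side"); o=c["color"][:,:,::-1]; cv2.imwrite("pics/s12.png",cv2.resize(o[170:280,210:350],None,fx=5,fy=5,interpolation=2))
c,P,m=tray("top"); o=c["color"][:,:,::-1]; cv2.imwrite("pics/t12.png",cv2.resize(o[100:280,190:400],None,fx=3.5,fy=3.5,interpolation=2))
```

```text
t18.15 tcp [0.4532 0.1444 0.0346] F [ 0.02 -0.39 -0.13] T [-0.02  0.01 -0.03] gap 0.00
tray world [457.1  14.2 184.3 148.9  88.4] fixture xy mm [-2.  18.2] yaw rel -0.6 medz 0.051 n 936
```

View pics/w12.png

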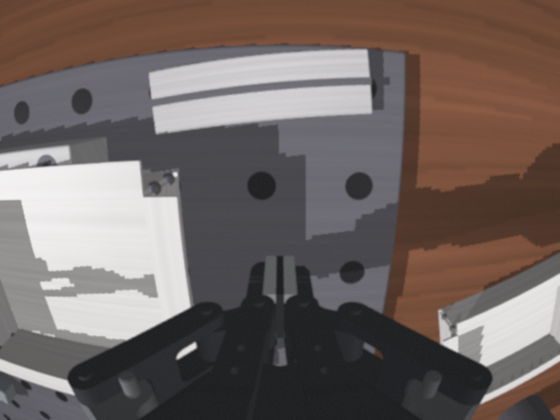

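View pics/t12.png

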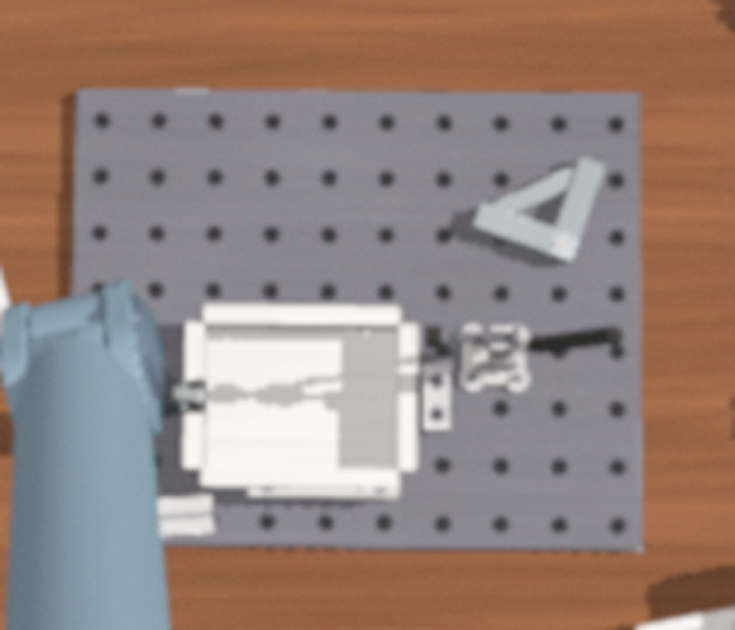

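The tray (lip 184 wide, centre y about 18 mm left of its seat) is square. The tips are clear to its left and a bit low, so I'll raise them 7 mm, centre on the lip and approach.

```bash
python3 -m handwheel '[[0,-0.003,0,-0.004,0],[0,-0.005,-0.003,-0.007,0],[0,-0.005,-0.007,-0.007,0],[0,-0.005,-0.011,-0.007,0],[0,-0.005,-0.015,-0.007,0],[0,-0.005,-0.018,-0.007,0],[0,-0.005,-0.02,-0.007,0]]'
python3 -m handwheel '[[0,0,-0.001,0,0],[0,0,-0.002,0,0],[0,0,-0.004,0,0],[0,0,-0.006,0,0],[0,0,-0.008,0,0]]'
```

```text
time: 19.0
tcp_pos: [0.4633, 0.1257, 0.0462]
eef_rot: [[-1.0, 0.024, -0.0], [0.024, 1.0, -0.0], [0.0, -0.0, -1.0]]
contact_force: [-0.1, -0.2, -0.1]
finger_gap: -0.002
time: 19.5
tcp_pos: [0.4635, 0.1194, 0.0463]
eef_rot: [[-1.0, 0.023, 0.0], [0.023, 1.0, 0.002], [-0.0, 0.002, -1.0]]
contact_force: [-0.0, 4.5, -1.8]
finger_gap: -0.002
```

```bash
python3 -m handwheel '[[0,0.001,-0.0015,0,0],[0,0.001,-0.003,0,0],[0,0.001,-0.0045,0,0],[0,0.001,-0.006,0,0],[0,0.001,-0.0075,0,0],[0,0.001,-0.009,0,0]]'
python3 -m handwheel '[[0,0,-0.001,0,0],[0,0,-0.002,0,0],[0,0,-0.003,0,0],[0,0,-0.004,0,0]]'
python3 - <<'E'
from h import *
st(); c,P,m=tray("top"); o=c["color"][:,:,::-1]; cv2.imwrite("pics/t13.png",cv2.resize(o[100:280,190:400],None,fx=3.5,fy=3.5,interpolation=2))
E
```

```text
time: 20.1
tcp_pos: [0.463, 0.1096, 0.0466]
eef_rot: [[-1.0, 0.023, 0.002], [0.023, 1.0, 0.001], [-0.002, 0.001, -1.0]]
contact_force: [3.3, 4.5, -1.9]
finger_gap: 0.003
time: 20.5
tcp_pos: [0.4627, 0.1056, 0.0465]
eef_rot: [[-1.0, 0.023, 0.001], [0.023, 1.0, 0.0], [-0.001, 0.001, -1.0]]
contact_force: [2.1, 3.9, -2.1]
finger_gap: -0.001
t20.50 tcp [0.4627 0.1056 0.0465] F [ 2.05  3.86 -2.12] T [ 0.93 -0.59  0.03] gap -0.00
tray world [455.6 -12.2 181.3 149.   89.3] fixture xy mm [-3.1 -8.3] yaw rel 0.3 medz 0.0509 n 824
```

View pics/t13.png

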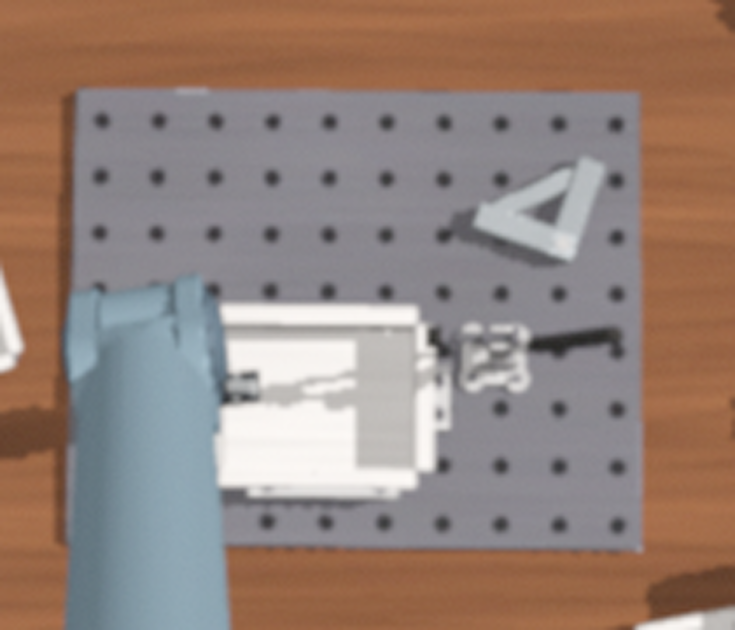

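```bash
python3 -m handwheel '[[0,0,-0.001,0,0],[0,0,-0.002,0,0],[0,0,-0.003,0,0]]'
python3 -m handwheel '[[0,0,-0.001,0,0],[0,0,-0.002,0,0]]'
```

```text
time: 20.85
tcp_pos: [0.4626, 0.1026, 0.0465]
eef_rot: [[-1.0, 0.023, 0.001], [0.023, 1.0, 0.001], [-0.001, 0.001, -1.0]]
contact_force: [3.2, 4.9, -1.8]
finger_gap: -0.001
time: 21.05
tcp_pos: [0.4626, 0.1008, 0.0465]
eef_rot: [[-1.0, 0.023, 0.001], [0.023, 1.0, 0.001], [-0.001, 0.001, -1.0]]
contact_force: [2.5, 6.1, -1.6]
finger_gap: 0.0
```

```bash
python3 -m handwheel '[[0,0,-0.001,0,0],[0,0,-0.002,0,0]]'
python3 -m handwheel '[[0,0,-0.001,0,0],[0,0,-0.002,0,0]]'
```

```text
time: 21.25
tcp_pos: [0.4626, 0.1007, 0.0466]
eef_rot: [[-1.0, 0.022, 0.002], [0.022, 1.0, 0.003], [-0.002, 0.003, -1.0]]
contact_force: [2.2, 9.7, -3.4]
finger_gap: 0.0
time: 21.45
tcp_pos: [0.4626, 0.1006, 0.0467]
eef_rot: [[-1.0, 0.021, 0.002], [0.021, 1.0, 0.005], [-0.002, 0.005, -1.0]]
contact_force: [2.2, 13.0, -3.0]
finger_gap: -0.003
```

```bash
python3 -m handwheel '[[0,0.0005,-0.001,0,0],[0,0.001,-0.0015,0,0],[0,0.001,-0.0015,0,0],[0,0.001,-0.0015,0,0],[0,0.001,-0.0015,0,0],[0,0.001,-0.0015,0,0],[0,0.001,-0.0015,0,0],[0,0.001,-0.0015,0,0],[0,0.001,-0.0015,0,0],[0,0.001,-0.0015,0,0]]'
python3 -m handwheel '[[0,0,0,0,0],[0,0,0,0,0],[0,0,0,0,0],[0,0,0,0,0]]'
python3 - <<'E'
from h import *
st(); c,P,m=tray("top"); c=camera("wrist"); cv2.imwrite("pics/w14.png",c["color"][:,:,::-1])
E
```

```text
time: 22.45
tcp_pos: [0.4626, 0.1005, 0.047]
eef_rot: [[-1.0, 0.019, 0.004], [0.019, 1.0, 0.006], [-0.004, 0.006, -1.0]]
contact_force: [4.5, 13.2, -4.6]
finger_gap: 0.0
time: 22.85
tcp_pos: [0.4626, 0.1005, 0.047]
eef_rot: [[-1.0, 0.019, 0.004], [0.019, 1.0, 0.006], [-0.004, 0.006, -1.0]]
contact_force: [4.2, 12.6, -4.9]
finger_gap: -0.003
t22.85 tcp [0.4626 0.1005 0.047 ] F [ 4.17 12.64 -4.94] T [ 2.73 -0.76  0.05] gap -0.00
tray world [454.3 -15.9 173.6 151.6  89.5] fixture xy mm [ -4.3 -12. ] yaw rel 0.5 medz 0.0511 n 757
```

View pics/w14.png

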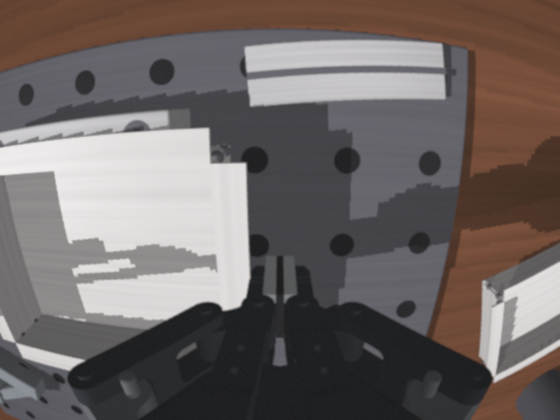

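The sideways force is only 13 N, with about 5 N of upward drag on the lip. I'll lower the tool a little to take that off, push slightly more and hold.

```bash
python3 -m handwheel '[[0,0,-0.001,0.001,0],[0,0,-0.0015,0.002,0],[0,0,-0.0015,0.002,0]]'
python3 -m handwheel '[[0,0,0,0,0],[0,0,0,0,0]]'
```

```text
time: 23.25
tcp_pos: [0.4627, 0.1005, 0.0463]
eef_rot: [[-1.0, 0.019, 0.003], [0.019, 1.0, 0.008], [-0.003, 0.008, -1.0]]
contact_force: [-0.6, 14.8, 6.4]
finger_gap: 0.001
time: 23.45
tcp_pos: [0.4627, 0.1005, 0.0463]
eef_rot: [[-1.0, 0.019, 0.004], [0.019, 1.0, 0.008], [-0.003, 0.008, -1.0]]
contact_force: [0.7, 15.1, 5.6]
finger_gap: -0.0
```

```bash
python3 -m handwheel '[[0,0.0005,-0.0003,-0.0005,0],[0,0.001,-0.0005,-0.0005,0],[0,0.001,-0.0005,-0.0005,0],[0,0.001,-0.0005,-0.0005,0],[0,0.001,-0.0005,-0.0005,0],[0,0.001,-0.0005,-0.0005,0],[0,0.001,-0.0005,-0.0005,0]]'
python3 -m handwheel '[[0,0,0,0,0],[0,0,0,0,0],[0,0,0,0,0],[0,0,0,0,0],[0,0,0,0,0],[0,0,0,0,0]]'
```

```text
time: 24.15
tcp_pos: [0.4626, 0.1004, 0.0465]
eef_rot: [[-1.0, 0.018, 0.006], [0.018, 1.0, 0.009], [-0.006, 0.009, -1.0]]
contact_force: [2.2, 15.6, -0.4]
finger_gap: 0.002
time: 24.75
tcp_pos: [0.4626, 0.1004, 0.0465]
eef_rot: [[-1.0, 0.018, 0.006], [0.018, 1.0, 0.009], [-0.006, 0.009, -1.0]]
contact_force: [3.3, 16.4, 0.5]
finger_gap: -0.001
```

Bedded at about 16 N with no vertical load. Backing off and checking the seat.

```bash
python3 -m handwheel '[[0,-0.001,0.004,0,0],[0,-0.001,0.01,0,0],[0,-0.001,0.018,0,0],[0,-0.001,0.028,-0.01,0],[0,-0.001,0.028,-0.05,0],[0,-0.001,0.028,-0.1,0],[0,-0.001,0.028,-0.15,0],[0,-0.001,0.028,-0.17,0]]'
python3 - <<'E'
from h import *
st(); c,P,m=tray("top"); o=c["color"][:,:,::-1]; cv2.imwrite("pics/t15.png",cv2.resize(o[140:260,230:370],None,fx=5.5,fy=5.5,interpolation=2))
c=camera("wrist"); cv2.imwrite("pics/w15.png",c["color"][:,:,::-1])
for t in("near_right_foot","corner","tray","handle_grip"):
  for n in("top","side"): print(t,n,[(round(float(d["score"]),2),np.round(d["position"],4).tolist()) for d in landmark_of(t,n)][:3])
E
```

```text
time: 25.55
tcp_pos: [0.4638, 0.1208, 0.22]
eef_rot: [[-1.0, 0.025, 0.007], [0.025, 1.0, 0.003], [-0.007, 0.003, -1.0]]
contact_force: [0.8, 0.2, -1.1]
finger_gap: -0.002
t25.55 tcp [0.4638 0.1208 0.22  ] F [ 0.8   0.17 -1.06] T [-0.03 -0.05  0.01] gap -0.00
tray world [455.7  -7.7 190.3 149.1  89.4] fixture xy mm [-3.  -3.8] yaw rel 0.4 medz 0.0509 n 909
near_right_foot top [(0.73, [0.4995, 0.2493, 0.0014]), (0.69, [0.3998, -0.0836, 0.0112]), (0.64, [0.2832, -0.3344, 0.0013])]
near_right_foot side [(0.8, [0.402, -0.0601, 0.0129]), (0.78, [0.504, 0.2481, -0.0015]), (0.63, [0.2825, -0.3355, -0.0007])]
corner top []
corner side [(0.68, [0.3947, -0.0838, 0.0183])]
tray top [(0.96, [0.4606, -0.0033, 0.0086]), (0.8, [0.2171, -0.3048, -0.0022]), (0.76, [0.5223, 0.314, 0.0006])]
tray side [(0.94, [0.2143, -0.305, 0.004]), (0.85, [0.5226, 0.3173, -0.0001]), (0.67, [0.4596, 0.0116, 0.0145])]
handle_grip top [(0.65, [0.3764, -0.4691, -0.0006]), (0.58, [0.4919, -0.1432, 0.0713]), (0.5, [0.4895, -0.1898, 0.14])]
handle_grip side [(0.66, [0.4915, -0.1875, 0.1345]), (0.31, [0.4597, -0.0841, 0.0137])]
```

View pics/t15.png

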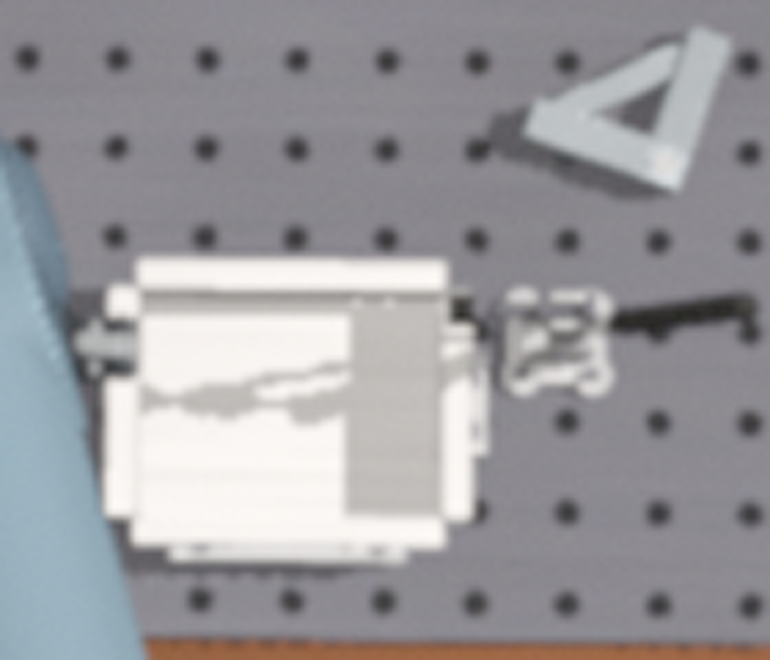

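View pics/w15.png

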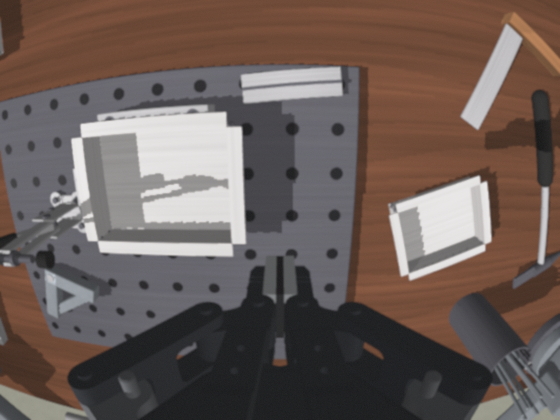

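The tray is seated (the near_right_foot network gives (0.400,-0.084), and the corner is at (0.397,-0.083)). Next is the handle, at about (0.4915,-0.190). I'll turn the jaws a quarter so that the wide side of the hand stays off the clamp arm.

```bash
python3 -c "
from h import *
s=st(); print(np.round(s['q'],2))"
python3 -m handwheel '[[0,-0.005,-0.03,-0.03,0],[0,-0.01,-0.07,-0.04,0],[0,-0.015,-0.11,-0.04,0],[0,-0.02,-0.15,-0.04,0],[0,-0.025,-0.19,-0.04,0],[0,-0.03,-0.23,-0.04,0],[0,-0.035,-0.27,-0.04,0],[0,-0.035,-0.31,-0.04,0],[0,-0.035,-0.318,-0.04,0],[0,-0.035,-0.318,-0.04,0]]'
python3 -c "
from h import *
s=st(); print(np.round(s['q'],2))"
```

```text
t26.05 tcp [0.4605 0.1204 0.2133] F [0.44 0.33 0.01] T [ 0.02  0.02 -0.05] gap -0.00
[-0.71  0.08  0.39  2.05 -0.04  1.02  1.24]
time: 27.05
tcp_pos: [0.4882, -0.2001, 0.2542]
eef_rot: [[-1.0, 0.028, -0.002], [0.028, 1.0, -0.001], [0.002, -0.001, -1.0]]
contact_force: [1.0, 0.1, -0.3]
finger_gap: -0.003
t27.05 tcp [ 0.4882 -0.2001  0.2542] F [ 0.98  0.06 -0.31] T [ 0.02 -0.07  0.01] gap -0.00
[-0.32  0.16  0.7   1.91 -0.11  1.11  1.96]
```

```bash
python3 -m handwheel '[[0,-0.003,0.002,0,-8],[0,-0.003,0.002,0,-16],[0,-0.003,0.002,0,-24],[0,-0.003,0.002,0,-32],[0,-0.003,0.002,0,-40],[0,-0.003,0.002,0,-48],[0,-0.003,0.002,0,-56],[0,-0.003,0.002,0,-64],[0,-0.003,0.002,0,-72],[0,-0.003,0.002,0,-80]]'
python3 -m handwheel '[[0,0,0,0,-8],[0,0,0,0,-10],[0,0,0,0,-10]]'
python3 - <<'E'
from h import *
s=st(); print(np.round(s['q'],2), s['eef_rot'])
c=camera("wrist"); cv2.imwrite("pics/w16.png",c["color"][:,:,::-1])
c=camera("side"); o=c["color"][:,:,::-1]; cv2.imwrite("pics/s16.png",cv2.resize(o[120:270,230:380],None,fx=4,fy=4,interpolation=2))
E
```

```text
time: 28.05
tcp_pos: [0.4894, -0.1934, 0.2426]
eef_rot: [[-0.515, -0.857, -0.036], [-0.857, 0.515, -0.001], [0.019, 0.03, -0.999]]
contact_force: [-0.4, 0.1, -0.4]
finger_gap: -0.004
time: 28.35
tcp_pos: [0.4884, -0.193, 0.2409]
eef_rot: [[-0.362, -0.931, -0.039], [-0.932, 0.363, 0.001], [0.014, 0.036, -0.999]]
contact_force: [0.3, -0.1, -1.9]
finger_gap: -0.001
t28.35 tcp [ 0.4884 -0.193   0.2409] F [ 0.26 -0.08 -1.88] T [-0.   -0.02  0.03] gap -0.00
[ 1.1   0.3  -0.94  1.84  0.27  1.17  2.84] [[-3.62274027e-01 -9.31263179e-01 -3.88126331e-02]
 [-9.31972455e-01  3.62528737e-01  5.08871740e-04]
 [ 1.35968013e-02  3.63566559e-02 -9.99246376e-01]]
```

View pics/w16.png

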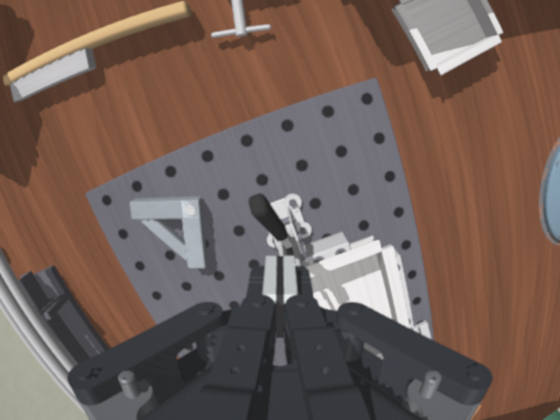

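View pics/s16.png

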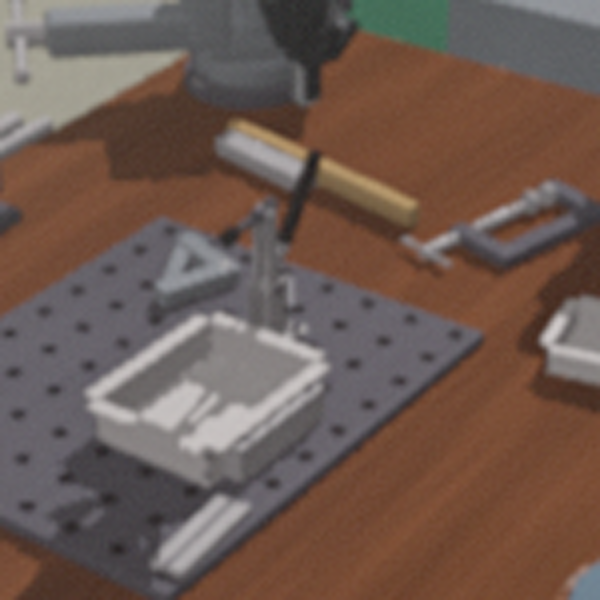

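The turn went towards the last joint's limit (q7 = 2.84). There is plenty of time, so I'll turn the other way.

```bash
python3 -m handwheel '[[0,0,0,-0.005,8],[0,0,0,-0.01,16],[0,0,0,-0.015,24],[0,0,0,-0.015,32],[0,0,0,-0.015,40],[0,0,0,-0.015,48],[0,0,0,-0.015,56],[0,0,0,-0.015,64],[0,0,0,-0.015,72],[0,0,0,-0.015,80]]'
python3 - <<'E'
from h import *
s=st(); print(np.round(s['q'],2), s['eef_rot'][0])
E
```

```text
time: 29.45
tcp_pos: [0.4897, -0.1946, 0.2566]
eef_rot: [[-0.978, 0.206, -0.038], [0.206, 0.978, -0.002], [0.037, -0.01, -0.999]]
contact_force: [-0.0, 0.1, 0.6]
finger_gap: 0.002
t29.45 tcp [ 0.4897 -0.1946  0.2566] F [-0.    0.14  0.56] T [-0.04 -0.02 -0.01] gap 0.00
[ 0.92  0.23 -0.71  1.83  0.17  1.18  1.52] [-0.97779484  0.20605313 -0.03820154]
```

```bash
python3 -m handwheel '[[0,0,0,0,8],[0,0,0,0,16],[0,0,0,0,24],[0,0,0,0,32],[0,0,0,0,40],[0,0,0,0,48],[0,0,0,0,56],[0,0,0,0,64],[0,0,0,0,72],[0,0,0,0,79]]'
python3 - <<'E'
from h import *
s=st(); print(np.round(s['q'],2))
c=camera("wrist"); cv2.imwrite("pics/w17.png",c["color"][:,:,::-1])
c=camera("side"); o=c["color"][:,:,::-1]; cv2.imwrite("pics/s17.png",cv2.resize(o[120:270,230:380],None,fx=4,fy=4,interpolation=2))
E
```

```text
time: 30.45
tcp_pos: [0.4898, -0.1946, 0.2568]
eef_rot: [[0.015, 0.999, -0.038], [1.0, -0.015, -0.002], [-0.003, -0.038, -0.999]]
contact_force: [-0.4, 0.7, 0.5]
finger_gap: -0.003
t30.45 tcp [ 0.4898 -0.1946  0.2568] F [-0.36  0.67  0.51] T [ 0.01  0.02 -0.02] gap -0.00
[ 0.78  0.2  -0.54  1.83  0.13  1.17  0.18]
```

View pics/w17.png

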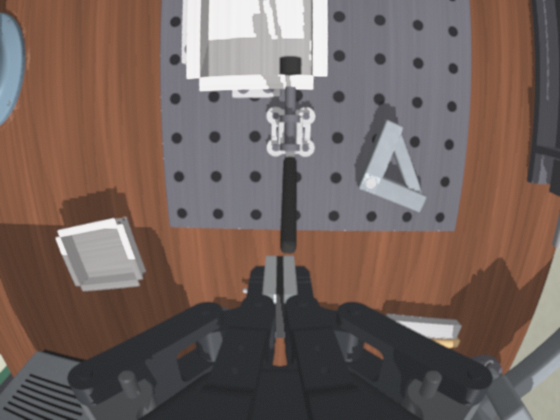

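View pics/s17.png

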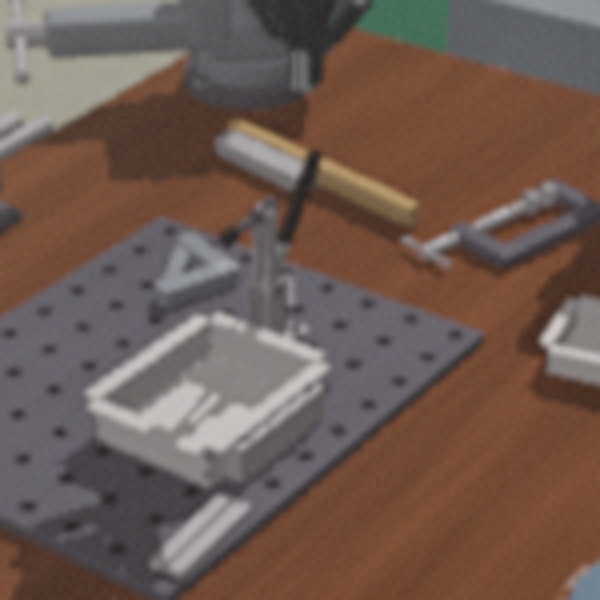

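The fingers line up with the handle (handle at column 289, fingers at 280, so about 2 mm to correct). Going down.

```bash
python3 -m handwheel '[[0,0,0.003,0.02,0],[0,0,0.004,0.04,0],[0,0,0.0045,0.055,0],[0,0,0.0045,0.062,0],[0,0,0.005,0.068,0],[0,0,0.005,0.074,0],[0,0,0.005,0.08,0]]'
python3 -m handwheel '[[0,0,0,0.006,0],[0,0,0.0005,0.012,0],[0,0,0.0005,0.018,0],[0,0,0.001,0.024,0]]'
```

```text
time: 31.25
tcp_pos: [0.4925, -0.1966, 0.1774]
eef_rot: [[0.011, 0.999, -0.035], [1.0, -0.011, -0.002], [-0.003, -0.035, -0.999]]
contact_force: [1.3, 0.6, 2.0]
finger_gap: -0.001
time: 31.65
tcp_pos: [0.4917, -0.1969, 0.1524]
eef_rot: [[0.012, 0.999, -0.037], [1.0, -0.012, -0.002], [-0.002, -0.037, -0.999]]
contact_force: [-0.1, -0.3, 1.5]
finger_gap: -0.002
```

Run:
```python
from h import *
s=st()
c=camera("wrist"); cv2.imwrite("pics/w18.png",c["color"][:,:,::-1])
```

```text
t31.65 tcp [ 0.4917 -0.1969  0.1524] F [-0.12 -0.25  1.47] T [ 0.06 -0.05 -0.07] gap -0.00
```

View pics/w18.png

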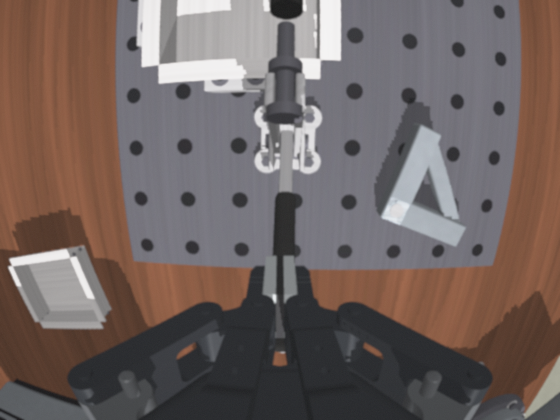

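The handle is swinging and the clamp arm is moving over the tray. Continuing.

```bash
python3 -m handwheel '[[0,0,0,0.006,0],[0,0,0.0005,0.012,0],[0,0,0.0005,0.018,0],[0,0,0.001,0.024,0],[0,0,0.001,0.03,0],[0,0,0.001,0.036,0]]'
python3 -m handwheel '[[0,0,0,0.004,0],[0,0,0.0005,0.008,0],[0,0,0.0005,0.012,0],[0,0,0.0005,0.016,0]]'
```

```text
time: 32.3
tcp_pos: [0.4913, -0.197, 0.1163]
eef_rot: [[0.012, 0.999, -0.037], [1.0, -0.012, -0.002], [-0.002, -0.037, -0.999]]
contact_force: [1.1, -0.1, 2.7]
finger_gap: -0.001
time: 32.7
tcp_pos: [0.4912, -0.197, 0.1005]
eef_rot: [[0.011, 0.999, -0.037], [1.0, -0.012, -0.002], [-0.002, -0.037, -0.999]]
contact_force: [0.9, -0.9, 2.0]
finger_gap: -0.0
```

```bash
python3 -m handwheel '[[0,0,0,0.004,0],[0,0,0,0.008,0],[0,0,0,0.012,0]]'
python3 -m handwheel '[[0,0,0,0.002,0],[0,0,0,0.004,0]]'
```

```text
time: 33.0
tcp_pos: [0.4911, -0.1974, 0.0889]
eef_rot: [[0.012, 0.999, -0.037], [1.0, -0.012, -0.003], [-0.003, -0.036, -0.999]]
contact_force: [-2.0, -1.1, 21.2]
finger_gap: 0.002
time: 33.2
tcp_pos: [0.4913, -0.1974, 0.0887]
eef_rot: [[0.012, 0.999, -0.039], [1.0, -0.012, -0.004], [-0.004, -0.039, -0.999]]
contact_force: [-9.4, 1.3, 35.5]
finger_gap: -0.002
```

The fingertips are at z = 0.075 with the force rising sharply, which is the end stop. Lifting off and checking.

```bash
python3 -m handwheel '[[0,0,0,-0.005,0],[0,0,0,-0.015,0],[0,0,0,-0.04,0],[0,0,0,-0.08,0],[0,0,0,-0.12,0],[0,0,0,-0.16,0],[0,-0.03,0,-0.18,0],[0,-0.07,0,-0.18,0],[0,-0.11,0,-0.18,0],[0,-0.15,0,-0.18,0]]'
python3 - <<'E'
from h import *
s=st()
c,P,m=tray("top"); o=c["color"][:,:,::-1]; cv2.imwrite("pics/t19.png",cv2.resize(o[140:260,230:370],None,fx=5.5,fy=5.5,interpolation=2))
c=camera("side"); o=c["color"][:,:,::-1]; cv2.imwrite("pics/s19.png",cv2.resize(o[150:270,230:350],None,fx=5,fy=5,interpolation=2))
c=camera("wrist"); cv2.imwrite("pics/w19.png",c["color"][:,:,::-1])
for t in("near_right_foot","tray","handle_grip","far_lip","left_lip","magnet_square","coupon"):
  for n in("top","side"): print(t,n,[(round(float(d["score"]),2),np.round(d["position"],4).tolist()) for d in landmark_of(t,n)][:3])
E
```

```text
time: 34.2
tcp_pos: [0.4953, -0.3472, 0.2648]
eef_rot: [[0.01, 0.999, -0.037], [1.0, -0.01, -0.001], [-0.001, -0.037, -0.999]]
contact_force: [0.4, -0.1, -0.1]
finger_gap: 0.001
t34.20 tcp [ 0.4953 -0.3472  0.2648] F [ 0.42 -0.06 -0.09] T [-0.01 -0.09 -0.04] gap 0.00
tray world [454.5  -7.5 190.5 151.7  89.4] fixture xy mm [-4.2 -3.6] yaw rel 0.4 medz 0.0511 n 972
near_right_foot top [(0.77, [0.3976, -0.0825, 0.0094]), (0.75, [0.2803, -0.3351, 0.0003])]
near_right_foot side [(0.94, [0.5026, 0.2479, -0.001]), (0.9, [0.2811, -0.3361, -0.0045]), (0.59, [0.4042, -0.0791, 0.0134])]
tray top [(0.73, [0.4584, -0.0036, 0.0126]), (0.69, [0.5215, 0.3151, -0.0037]), (0.6, [0.2163, -0.3055, 0.0003])]
tray side [(0.8, [0.4621, -0.0046, 0.0151]), (0.74, [0.5239, 0.318, 0.0006]), (0.59, [0.2165, -0.3065, 0.0036])]
handle_grip top [(0.72, [0.4912, -0.2258, 0.0701])]
handle_grip side [(0.44, [0.4874, -0.2277, 0.0646])]
far_lip top [(0.89, [0.5318, -0.0076, 0.0506]), (0.69, [0.2087, -0.257, 0.031])]
far_lip side [(0.64, [0.208, -0.2525, 0.0252]), (0.63, [0.5357, -0.0065, 0.0508]), (0.57, [0.5716, 0.3318, 0.0318])]
left_lip top [(0.95, [0.1522, -0.3169, 0.0291]), (0.79, [0.5041, 0.3772, 0.0284]), (0.74, [0.4599, 0.0856, 0.0544])]
left_lip side [(0.92, [0.4577, 0.0847, 0.0534]), (0.9, [0.5053, 0.3783, 0.0264])]
magnet_square top [(0.7, [0.6265, -0.1819, 0.0118]), (0.64, [0.4586, -0.0858, 0.0096]), (0.25, [0.6348, -0.4379, 0.0022])]
magnet_square side [(0.79, [0.6217, -0.1865, 0.0131]), (0.56, [0.6355, -0.4367, 0.004])]
coupon top [(0.7, [0.3745, -0.4714, 0.0011]), (0.6, [0.3627, 0.1368, 0.0147])]
coupon side [(0.6, [0.3607, 0.1399, 0.0066]), (0.5, [0.6212, -0.184, 0.0128]), (0.43, [0.4878, -0.2222, 0.0652])]
```

View pics/t19.png

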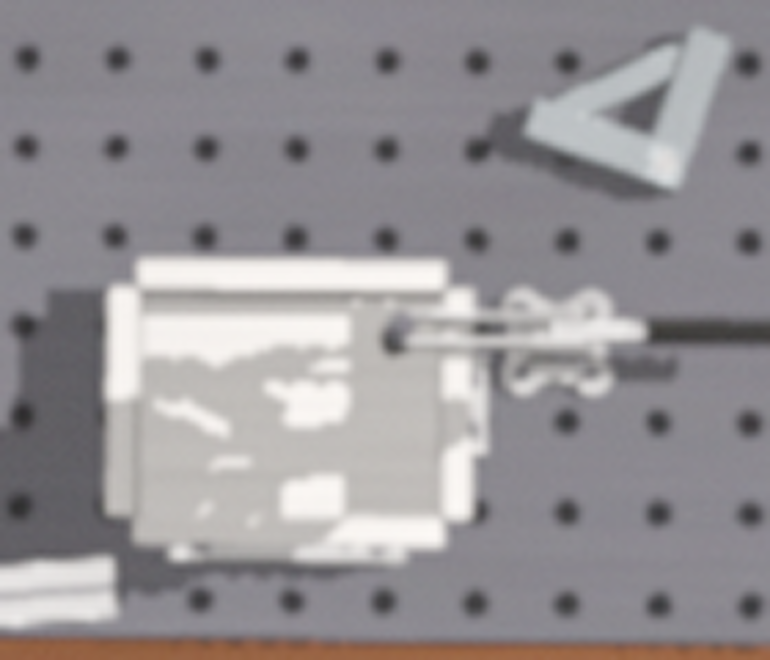

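View pics/s19.png

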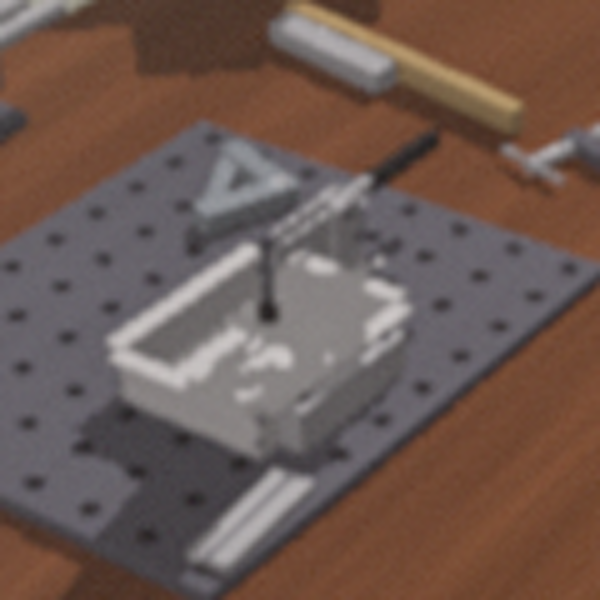

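View pics/w19.png

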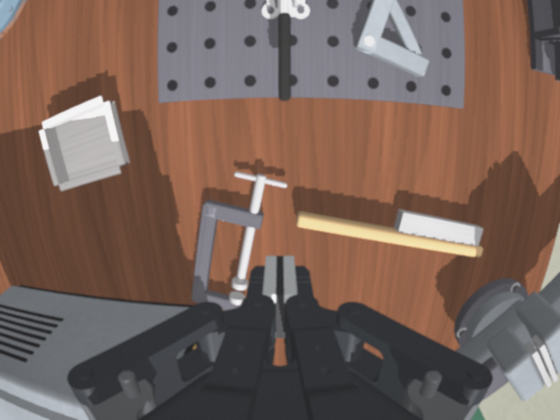

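Run:
```python
from h import *
c,P=cloud("top"); Z=P[...,2]; d=P[...,:2]-O; a=-YAW
fx=(np.cos(a)*d[...,0]-np.sin(a)*d[...,1])*1e3; fy=(np.sin(a)*d[...,0]+np.cos(a)*d[...,1])*1e3
def edge(mask,ind,dep,hi):
    r=[]
    q=np.round(ind[mask]/8)
    for k in np.unique(q): 
        v=dep[mask][q==k]; r.append((k*8, v.max() if hi else v.min()))
    r=np.array(r); p=np.polyfit(r[:,0],r[:,1],1); return np.round([np.degrees(np.arctan(p[0])),p[1]],2)
L=(Z>.044)&(Z<.06)
print("far edge yaw,x",edge(L&(fx>55)&(fx<85)&(np.abs(fy)<70),fy,fx,True))
print("left edge yaw,y",edge(L&(fy>75)&(fy<105)&(np.abs(fx)<50),fx,fy,True))
print("front stop near face",edge((Z>.035)&(Z<.06)&(fx<-73)&(fx>-95)&(np.abs(fy)<50),fy,fx,False))
```

```text
far edge yaw,x [-0.6  70.95]
left edge yaw,y [-0.54 90.88]
front stop near face [  1.7  -79.07]
```

Run:
```python
from rig import *
print(close_job(), get_state()["time"])
```

```text
the job is handed in; nothing more can be done
the job is handed in; nothing more can be done
```

The tray is clamped and, as far as the cameras show, snug and square against both stops. The job was handed in at about 34 s with the arm clear of everything.

- **Pull to the front stop:** I hooked the closed fingers behind the far lip and drew the tray at 20 mm/s or less. It was turned about 9°, so I shifted the hook 22 mm to the right partway and it squared up against the bar. It then held about 16 N for 1.4 s.
- **Press to the right:** I pushed at the middle of the left lip until the side wall bedded on the side stop. The sideways force read 13 to 16 N for about 2.3 s, with the last second at about 16 N. The highest reading while I was on the tray was about 16 N.
- **Clamp:** I pushed the handle down until the fingertips were at 75 mm, its stated end height. The force on the handle rose to about 35 N there. After I let go it stayed level, with the grip at about 0.07 m.

**Last checks:** The near right foot was found within about 1 mm of the corner in the top view; the side view put it about 8 mm off. The far and left lip edges lay about 1 mm from their seated places, within camera error. The two edge angles were about 0.6° in opposite directions, so they average to square. The magnet square and coupon, the bystanders nearest the work, were found where they had been; I did not re-measure the others.

**What went less smoothly:**
- During the side press the finger dragged up on the lip with about 5 N for about half a second, so I lowered the tool. No tipping showed in the pictures.
- My first turn of the gripper for the clamp ran into the last joint's range, and I turned it the other way.

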